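# Cover the open watch movements for the night

### The arm

A 7-joint arm with a two-finger parallel gripper is mounted at the origin on a cart in front of the work surface, level with it; the furniture and walls round the work are solid. World frame = base frame: x ahead of the robot, y to its left, z up, the work surface at z = 0. Lengths are in m, angles in rad, forces in N, time in s.
With the tool pointing down it reaches from about 0.425 to 0.925 m from the base axis. Payload 6.8 kg.
Tool frame: the origin (TCP) lies at the very end of the fingers, on their centre line; the grasp point (between the pads) lies bot.grip_point_offset behind it (bot.grip_point_offset is the distance from the TCP to the grasp point, in m); z points along the fingers, y is the line along which they close (so a half turn about z gives the same grasp; the last joint's range is limited). The gripper opens to 85 mm and grips with 20 to 120 N. Pads are 22 mm wide; open, the fingers measure 114 mm over their backs; the gripper's body (76 mm by 85 mm) begins 54 mm behind the grasp point. The pads swing forward as they close: fully open they stand 13 mm farther back than shut.
Start: joints at [1.197, 0.477, 0.022, 1.555, -0.011, 1.109, -0.083], TCP at [0.177, -0.651, 0.231] pointing down, gripper open.
Joint ranges: [-2.96, 2.96], [-0.34, 2.1], [-1.41, 1.46], [0.24, 2.44], [-1.37, 4.51], [0.17, 1.92], [-2.96, 2.96]. Speed limits (rad/s): [2.39, 2.39, 3.14, 3.14, 3.14, 3.14, 3.14].

### API

Orientations are given as a unit quaternion [w, x, y, z].
In Python, from station import bot, imaging gives the robot as it stands. The module is installed in compiled form; this text tells all that it offers.
- The arm moves only by the tool carry_out, never from a script. Its argument "targets" is one flat list of numbers, 5 for each row, row after row: the closure in counts, from 0 (fully open) to 255 (shut), then the shift along the world's x, y, z in mm, then the turn about the world's z in degrees. A call has 1 to 20 rows; each row shifts and turns the commanded pose from where the row before left it; what a row does not reach is not made up. A row lasts 1/10 s, in which the tool goes at most 50 mm and 8.59 degrees, less where a joint would pass 70% of its speed; a pose out of reach is approached as far as the arm can. A call is refused whole if a number of a shift passes 50 or a number of a turn 8.59, either way. A call with a gripper value outside its range is refused whole. The fingers move at their own pace and stop on an object; "newtons" is the grip in N (left out, the last holds). Time passes only in rows, so rows that do not move let the fingers close. It gives the time, the measured TCP pose, the force, the opening and the grip force at its end, in the units of the state.
- bot.get_obs(): the state, without advancing time (a new reading comes with each control period).
- imaging.read_camera(name): name is "scene" or "top" or "wrist"; returns a dict with "frame" (400x640x3 uint8, red, green, blue), "fov_y" (degrees; the focal length in pixels is half the picture's height over the tangent of half this angle, whatever the lens; pixels are square), "cx", "cy" (the principal point, pixels), "pose" (4x4, takes a point from camera to world coordinates); the wrist camera has in their place "tool_from_camera" (4x4, takes a point from camera to tool coordinates, whose origin is the TCP and whose axes are the flange's). Camera axes: x right, y up, looking along -z (the intrinsics and any distortion apply to the point x, -y, -z); pixel columns grow to the right and rows downward; lengths in m; the calibration is good to about 2 mm. A picture is of the moment at which its call begins: read the wrist's pose just before it. There is no depth.
- bot.hand_in(): hands the job in; it is judged then, once.
The state is a dict: "t": time; "q": joint angles; "joint_vel": joint speeds; "joint_torque": joint torques, N m; "eef_pos": TCP position; "tool_rot": TCP orientation; "contact_force": force on the tool from outside, world axes, zero at the start; "torque": the same for the moment, N m; "gripper_width": opening from 0.0 (shut) to 1.0 (fully open); "grasp_force": force on a finger pad.
Only numpy, scipy, OpenCV 4.12 (cv2) and the standard library are available. Lean on these libraries where they do the work, as an engineer would, in place of code of your own. Each camera call takes 0.05 s, during which the arm holds its last target. There are 200 camera calls.

### The job

Work stops for the day and three open watch movements stand on the green bench mat: put each of the three clear dust covers over the movement of its own size, small over small, medium over medium, large over large. Lower each cover gently straight down round its movement, without touching or shifting the movement, until its rim stands flat on the mat, and leave the tin, the loupe and the blue bottle where they are.

Things in the scene. Friction and masses are not known exactly. Their poses are not given: they have to be found in the camera images.
- small_cover_mid (a point): The small dust cover, loose, 0.02-0.08 kg: a clear plastic bell, open below, with black rim and black top knob. 40 mm across inside, 47 mm over the rim, 26 mm from under the rim to its flat top; the round knob stands 18 mm above that, 16 mm across in its upper 8 mm, 13 mm below: pinch it from above. The point lies on the axis, 22 mm above the rim's underside and 22 mm below the knob's top; z is up.
- medium_cover_mid (a point): The medium dust cover, loose, 0.02-0.08 kg: a clear plastic bell, open below, with black rim and black top knob. 58 mm across inside, 65 mm over the rim, 31 mm from under the rim to its flat top; the round knob stands 18 mm above that, 16 mm across in its upper 8 mm, 13 mm below: pinch it from above. The point lies on the axis, 24.5 mm above the rim's underside and 24.5 mm below the knob's top; z is up.
- large_cover_mid (a point): The large dust cover, loose, 0.02-0.08 kg: a clear plastic bell, open below, with black rim and black top knob. 76 mm across inside, 83 mm over the rim, 36 mm from under the rim to its flat top; the round knob stands 18 mm above that, 16 mm across in its upper 8 mm, 13 mm below: pinch it from above. The point lies on the axis, 27 mm above the rim's underside and 27 mm below the knob's top; z is up.
- small_movement_mid (a point): The small watch movement: brass and steel, face up in a round off-white holder ring 22 mm across, 16 mm high in all, standing loose on the 3 mm thick dark green bench mat (whose top is at z = 0.003). The point lies on the axis half-way up (8 mm above the mat); z is up.
- medium_movement_mid (a point): The medium watch movement: brass and steel, face up in a round off-white holder ring 40 mm across, 17 mm high in all, standing loose on the 3 mm thick dark green bench mat (whose top is at z = 0.003). The point lies on the axis half-way up (8.5 mm above the mat); z is up.
- large_movement_mid (a point): The large watch movement: brass and steel, face up in a round off-white holder ring 58 mm across, 18 mm high in all, standing loose on the 3 mm thick dark green bench mat (whose top is at z = 0.003). The point lies on the axis half-way up (9 mm above the mat); z is up.
- tin_mid (a point): A closed round tin of watch parts, silver with a glass-topped lid, 47 mm across and 22 mm high, loose; a bystander, to be left alone. The point lies on its axis 11 mm above its underside; z is up.
- loupe_mid (a point): The eye loupe, black with a red ring, 41 mm across and 38 mm high, loose; a bystander, to be left alone. The point lies on its axis 19 mm above its underside; z is up.
- blue_bottle_mid (a point): A small blue oil bottle with a black cap, 33 mm across and 70 mm high, loose; a bystander, to be left alone. The point lies on its axis 35 mm above its underside; z is up.

How it is judged:
At the end, for the whole second after the job is handed in: Each dust cover stands at rest round the movement of its own size (axes within 12 mm; the bore itself leaves 9 mm), rim flat on the mat (within 3 mm, tilt under 0.06 rad); every movement is upright and within 10 mm of where it stood; tin, loupe and bottle are within 15 mm of where they stood (horizontal distance between small_cover_mid and small_movement_mid below 0.012 m and height (world z) of small_cover_mid below 0.028 m and angle between each of small_cover_mid, small_movement_mid, medium_cover_mid, medium_movement_mid, large_cover_mid, large_movement_mid's own z axis and vertical below 0.06 rad and distance of each of small_movement_mid, medium_movement_mid, large_movement_mid from where it was at the start of the episode below 0.01 m and linear speed of each of small_cover, small_movement, medium_cover, medium_movement, large_cover, large_movement below 0.01 m/s and horizontal distance between medium_cover_mid and medium_movement_mid below 0.012 m and height (world z) of medium_cover_mid below 0.0305 m and horizontal distance between large_cover_mid and large_movement_mid below 0.012 m and height (world z) of large_cover_mid below 0.033 m and distance of each of tin_mid, loupe_mid, blue_bottle_mid from where it was at the start of the episode below 0.015 m); the robot touches nothing.
It fails at once if a movement is pressed or struck (more than 2 N) by a cover or the robot (contact force between any of small_cover, medium_cover, large_cover, the arm, the fingers and small_movement above 2 N or contact force between any of small_cover, medium_cover, large_cover, the arm, the fingers and medium_movement above 2 N or contact force between any of small_cover, medium_cover, large_cover, the arm, the fingers and large_movement above 2 N).
It fails at once if a cover is dropped or thrown (moves faster than 0.5 m/s without being held: a fall of more than about 12 mm) ((linear speed of small_cover above 0.5 m/s and contact force between the fingers and small_cover below 0.05 N) or (linear speed of medium_cover above 0.5 m/s and contact force between the fingers and medium_cover below 0.05 N) or (linear speed of large_cover above 0.5 m/s and contact force between the fingers and large_cover below 0.05 N)).
It fails at once if the tin, the loupe or the blue bottle is shifted by more than 15 mm or tipped (distance of any of tin_mid, loupe_mid, blue_bottle_mid from where it was at the start of the episode above 0.015 m or angle between any of tin_mid, loupe_mid, blue_bottle_mid's own z axis and vertical above 0.3 rad).
It also fails if it takes over 99 s, if anything falls off the work surface, if the arm or the gripper's body presses on something with over 40 N, if the wrist force passes 120 N, or if a joint passes its speed limit or range.

## Working session

There is one attempt and no reset: what is moved stays moved. The work goes in short steps, Python scripts to look and compute and a tool call to move; the robot and the scene stay as the last step left them, time stands still between calls to the robot, and variables do not carry over. Pictures are saved under pics/ and viewed, at most 14 in all, crops included, and the job is handed in when it is done.

Besides the shell and the picture viewer there is one more tool, called after "Emit:" as name(argument=value, ...) on one line, values as JSON. carry_out: Moves the arm, as the interface text tells. Its arguments: {"type":"object","properties":{"targets":{"type":"array","items":{"type":"number"}},"newtons":{"type":"number"}},"required":["targets"]}

```bash
mkdir -p pics
cat > h.py <<'E'
from station import bot, imaging
import numpy as np, cv2
def snap(n,f):
    c=imaging.read_camera(n); cv2.imwrite(f'pics/{f}.png',cv2.cvtColor(c['frame'],cv2.COLOR_RGB2BGR)); return c
def ray(c,uv,z,pose=None):
    T=c['pose'] if pose is None else pose
    f=200/np.tan(np.radians(c['fov_y'])/2)
    d=T[:3,:3]@np.array([(uv[0]-c['cx'])/f,-(uv[1]-c['cy'])/f,-1.])
    return T[:3,3]+d*(z-T[2,3])/d[2]
E
python3 - <<'E'
from h import *
o=bot.get_obs(); print(o, bot.grip_point_offset)
for n in('scene','top'):
    c=snap(n,n+'0'); print({k:v for k,v in c.items() if k!='frame'})
E
```

```text
{'t': 0.0, 'q': array([ 1.1968908 ,  0.47780647,  0.02231747,  1.55640812, -0.01147742,
        1.10929185, -0.08312736]), 'joint_vel': array([ 2.66266818e-04,  1.94249748e-03,  6.36446590e-05,  7.16470626e-04,
        1.62705909e-03,  1.49027223e-03, -3.05338850e-04]), 'joint_torque': array([-7.20674848e-05, -5.96435809e+01,  1.60783734e+00, -2.81192797e+01,
        1.24231828e-02,  9.38416051e-03, -1.03941244e-05]), 'eef_pos': array([ 0.17715922, -0.6507486 ,  0.23033931]), 'tool_rot': array([-8.72770560e-04,  9.91179398e-01,  1.32523972e-01, -1.88533388e-04]), 'contact_force': array([0.13499363, 0.18085728, 1.04106882]), 'torque': array([-0.00644327, -0.02095128, -0.05676056]), 'grasp_force': 0.0, 'gripper_width': 1.0015442311499683} 0.0187
{'fov_y': 53.988641764575036, 'cx': 315.2267403860831, 'cy': 197.6326004950611, 'pose': array([[ 0.83175347,  0.42158396, -0.36118296,  0.18604933],
       [-0.55513817,  0.63490413, -0.53732519, -0.47344003],
       [ 0.00278887,  0.64742854,  0.76212106,  0.74149682],
       [ 0.        ,  0.        ,  0.        ,  1.        ]])}
{'fov_y': 47.72481416017897, 'cx': 323.5529290401881, 'cy': 197.60449019679373, 'pose': array([[ 7.64207407e-03,  9.96873882e-01, -7.86388031e-02,
         4.28143797e-01],
       [-9.99939341e-01,  6.99439005e-03, -8.50834100e-03,
        -5.41298512e-04],
       [-7.93171246e-03,  7.86990544e-02,  9.96866865e-01,
         9.78529712e-01],
       [ 0.00000000e+00,  0.00000000e+00,  0.00000000e+00,
         1.00000000e+00]])}
```

View pics/top0.png

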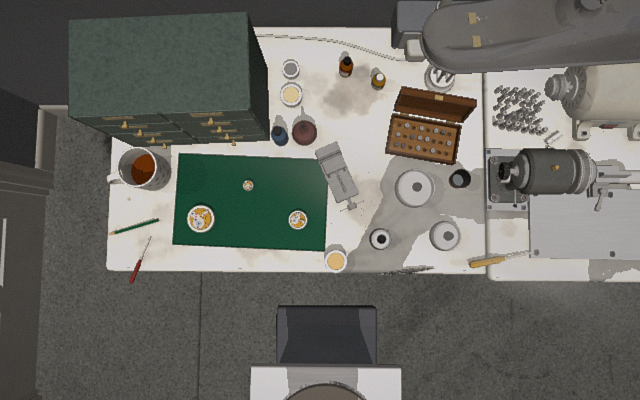

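View pics/scene0.png

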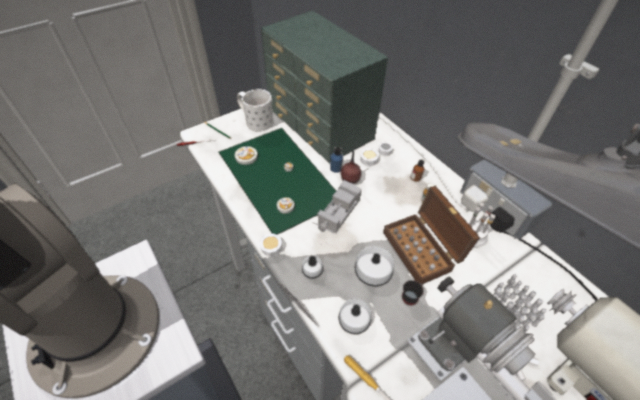

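Run:
```python
from h import *
im=cv2.imread('pics/top0.png')
a=cv2.resize(im[140:280,165:485],None,fx=2.5,fy=2.5,interpolation=cv2.INTER_CUBIC); cv2.imwrite('pics/c1.png',a)
c=imaging.read_camera('top')
for n,uv,z in [('L',(415,188),.054),('M',(445,236),.049),('S',(380,239),.044),('mL',(201,219),.02),('mM',(298,220),.02),('mS',(248,185),.02),('loupe',(460,178),.038),('bottle',(280,135),.07),('tin',(336,260),.022)]: print(n,ray(c,uv,z).round(3))
```

```text
L [ 0.522 -0.18   0.054]
M [ 0.424 -0.241  0.049]
S [ 0.417 -0.109  0.044]
mL [0.456 0.268 0.02 ]
mM [0.456 0.061 0.02 ]
mS [0.53  0.169 0.02 ]
loupe [ 0.545 -0.277  0.038]
bottle [0.627 0.097 0.07 ]
tin [ 0.372 -0.02   0.022]
```

View pics/c1.png

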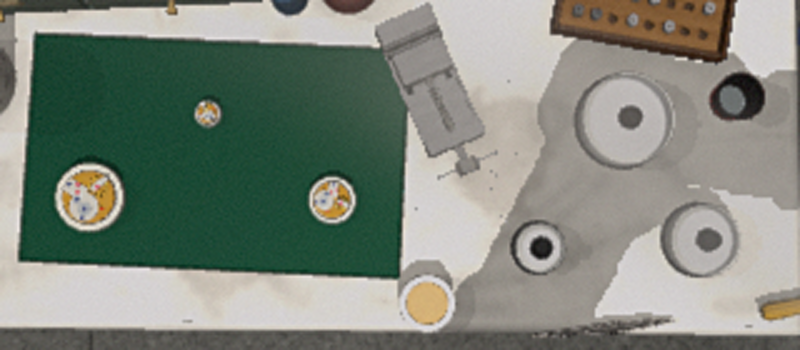

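```bash
cat >> h.py <<'E'
def blob(m,near,r):
    n,l,s,ce=cv2.connectedComponentsWithStats(m.astype(np.uint8))
    c=[(np.hypot(*(ce[i]-near)),i) for i in range(1,n) if s[i,4]>15]
    d,i=min(c); return ce[i],s[i]
E
python3 - <<'E'
from h import *
c=imaging.read_camera('top'); im=c['frame'].astype(int)
gray=im.mean(2)
for n,uv,z in [('L',(417,187),.052),('M',(448,235.6),.047),('S',(381,239),.042)]:
    u,v=map(int,uv); p=gray[v-6:v+7,u-6:u+7]; t=(p.min()+np.median(p))/2
    ce,s=blob((gray<t) & (np.hypot(*(np.indices(gray.shape)-np.array([v,u])[:,None,None]))<9),np.array(uv),0)
    print(n,t,ce,s,ray(c,ce,z).round(4))
hsv=cv2.cvtColor(c['frame'],cv2.COLOR_RGB2HSV)
ng=~((hsv[...,0]>60)&(hsv[...,0]<95)&(hsv[...,1]>90))
for n,uv,z in [('mL',(201,219),.019),('mM',(298,220),.018),('mS',(248,185),.017)]:
    ce,s=blob(ng,np.array(uv),0); print(n,ce,s,ray(c,ce,z).round(4))
w=imaging.read_camera('wrist'); print({k:v for k,v in w.items() if k!='frame'})
E
```

```text
L 124.5 [416.70422535 186.57746479] [412 182  10  10  71] [ 0.5253 -0.184   0.052 ]
M 120.33333333333333 [448.08450704 235.46478873] [444 231  10  10  71] [ 0.4256 -0.2483  0.047 ]
S 95.5 [381.09677419 238.72580645] [377 235   9   9  62] [ 0.4178 -0.1118  0.042 ]
mL [200.51083591 218.45975232] [186 205  29  28 646] [0.4575 0.2689 0.019 ]
mM [297.45625  219.559375] [288 210  20  20 320] [0.4568 0.0627 0.018 ]
mS [247.69158879 185.12149533] [242 180  12  12 107] [0.5297 0.1703 0.017 ]
{'fov_y': 66.82430061521474, 'cx': 320.0721207698133, 'cy': 203.75718909073814, 'tool_from_camera': array([[-3.24830352e-04,  9.64117549e-01,  2.65475511e-01,
         6.71414442e-02],
       [ 9.99998862e-01, -7.78982936e-05,  1.50647829e-03,
         4.65962582e-04],
       [ 1.47310225e-03,  2.65475698e-01, -9.64116426e-01,
        -1.42457545e-01],
       [ 0.00000000e+00,  0.00000000e+00,  0.00000000e+00,
         1.00000000e+00]])}
```

Emit:
carry_out(targets=[120,10,15,0,0,120,18,29,0,0,120,18,29,0,0,120,18,29,0,0,120,18,29,0,0,120,18,29,0,0,120,18,29,0,0,120,18,29,0,0,120,18,29,0,0,120,18,29,0,0,120,18,29,0,0,120,18,29,0,0,120,18,29,0,0,120,18,29,0,0,120,4,10,-20,0,120,0,0,-30,0,120,0,0,0,0,120,0,0,0,0])

```text
t: 2.05
eef_pos: [0.425, -0.2495, 0.1815]
tool_rot: [-0.0, 0.991, 0.132, -0.0]
contact_force: [0.4, -1.2, 0.3]
gripper_width: 0.532
grasp_force: 0.0
```

```bash
cat >> h.py <<'E'
from scipy.spatial.transform import Rotation as R
def wpose():
    o=bot.get_obs(); T=np.eye(4); T[:3,:3]=R.from_quat(np.roll(o['tool_rot'],-1)).as_matrix(); T[:3,3]=o['eef_pos']; return o,T
def wsnap(f):
    o,T=wpose(); c=snap('wrist',f); print('tcp',o['eef_pos'].round(4),'w',o['gripper_width'],'yaw',np.degrees(np.arctan2(T[1,0],T[0,0])).round(2)); return c,T@c['tool_from_camera']
E
python3 - <<'E'
from h import *
wsnap('w1')
E
```

```text
tcp [ 0.425  -0.2495  0.1815] w 0.5320490342842641 yaw 15.2
```

View pics/w1.png

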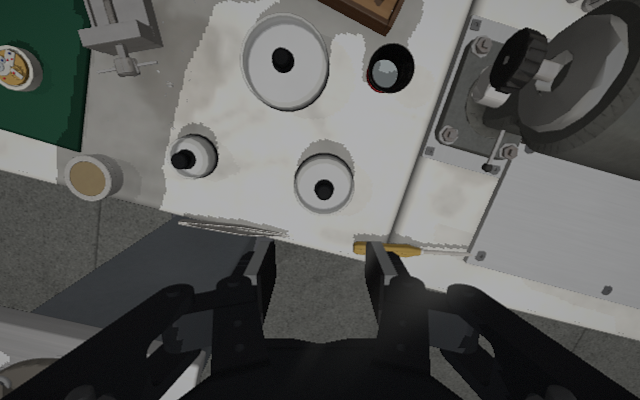

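```bash
cat >> h.py <<'E'
def knob(c,P,uv,z,r=14,t=60):
    g=c['frame'].mean(2); m=(g<t)&(np.hypot(*(np.indices(g.shape)-np.array([uv[1],uv[0]])[:,None,None]))<r)
    ce,s=blob(m,np.array(uv,float),0); return ce.round(1),s,ray(c,ce,z,P).round(4)
E
python3 - <<'E'
from h import *
c,P=wsnap('w1b')
for n,uv,z in [('L',(283,60),.050),('M',(324,189),.045),('S',(183,159),.040)]: print(n,*knob(c,P,uv,z,15))
E
```

```text
tcp [ 0.4256 -0.2499  0.1822] w 0.5324585072714353 yaw 15.18
L [281.6  61. ] [271  49  22  25 415] [ 0.5281 -0.1892  0.05  ]
M [322.9 189.7] [314 180  19  21 288] [ 0.4302 -0.2516  0.045 ]
S [182.6 160.2] [171 150  24  20 368] [ 0.422  -0.1176  0.04  ]
```

Emit:
carry_out(targets=[120,3,-1,-25,0,120,0,0,-30,0,120,0,0,-25,0,120,0,0,0,0,120,0,0,0,0])

```text
t: 2.65
eef_pos: [0.4289, -0.2509, 0.1025]
tool_rot: [0.0, 0.991, 0.132, 0.0]
contact_force: [0.6, -0.1, 0.2]
gripper_width: 0.531
grasp_force: 0.0
```

Run:
```python
from h import *
wsnap('w2')
```

```text
tcp [ 0.4289 -0.2509  0.1025] w 0.5312396307261223 yaw 15.19
```

View pics/w2.png

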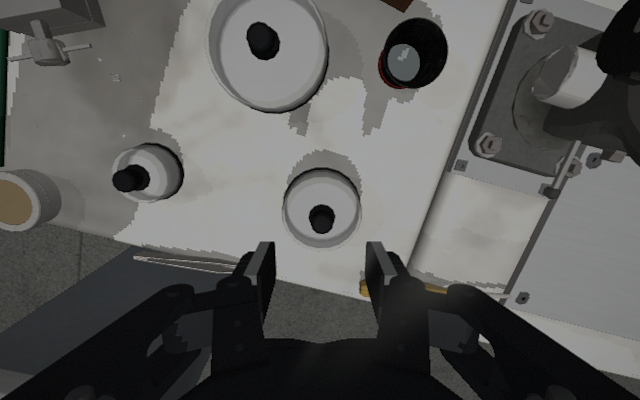

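Run:
```python
from h import *
c,P=wsnap('w2b')
for n,uv,z in [('L',(263,41),.050),('M',(321,219),.045),('S',(128,180),.040)]: print(n,*knob(c,P,uv,z,20))
```

```text
tcp [ 0.4294 -0.2511  0.103 ] w 0.5291525133850399 yaw 15.2
L [262.1  42. ] [246  23  33  38 929] [ 0.528  -0.1895  0.05  ]
M [321. 219.] [309 205  25  29 575] [ 0.4307 -0.2516  0.045 ]
S [130.6 179.2] [112 165  36  28 772] [ 0.4226 -0.1182  0.04  ]
```

Emit:
carry_out(targets=[120,1.5,-0.5,-20,0,120,0,0,-20,0,120,0,0,-15,0,120,0,0,-13,0,120,0,0,0,0,160,0,0,0,0,180,0,0,0,0,200,0,0,0,0,220,0,0,0,0,255,0,0,0,0,255,0,0,0,0,255,0,0,0,0,255,0,0,0,0], newtons=25)

```text
t: 4.05
eef_pos: [0.4304, -0.2511, 0.0341]
tool_rot: [0.0, 0.991, 0.132, 0.001]
contact_force: [-1.3, 0.8, 6.0]
gripper_width: 0.169
grasp_force: 23.2
```

Emit:
carry_out(targets=[255,0,0,5,0,255,0,0,10,0,255,0,0,20,0,255,0,0,30,0,255,0,0,30,0,255,0,0,30,0,255,0,0,0,0])

```text
t: 4.75
eef_pos: [0.4323, -0.2519, 0.1629]
tool_rot: [0.002, 0.991, 0.132, 0.003]
contact_force: [1.2, -0.1, -0.6]
gripper_width: 0.161
grasp_force: 23.3
```

Run:
```python
from h import *
wsnap('w3')
```

```text
tcp [ 0.4323 -0.2519  0.1629] w 0.16065003237104966 yaw 15.22
```

View pics/w3.png

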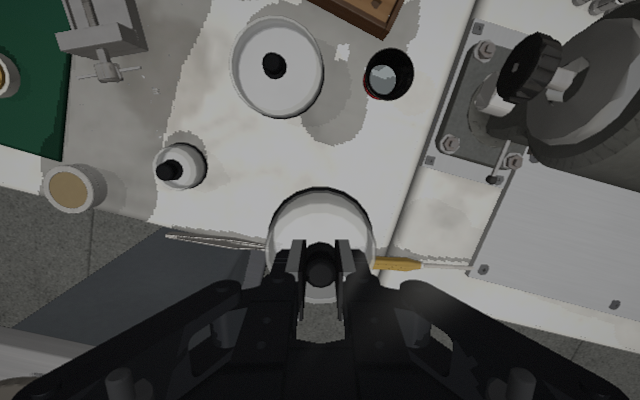

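Run:
```python
from h import *
c,P=wsnap('w3b'); o,T=wpose()
# wide black rim outline: dark arc, extreme columns & top row
g=c['frame'].mean(2)
for uv in [(320,267)]: 
    p=ray(c,uv,.178,P); print(p, 'tool', (np.linalg.inv(T)@np.append(p,1))[:3].round(4))
for z in (.129,.132):
  a=ray(c,(321,187),z,P); b=ray(c,(267,240),z,P); d=ray(c,(375,240),z,P)
  for p in(a,b,d): print('rim tool',(np.linalg.inv(T)@np.append(p,1))[:3].round(4))
```

```text
tcp [ 0.4311 -0.2514  0.1608] w 0.16860076915240663 yaw 15.22
[ 0.43378134 -0.25087318  0.178     ] tool [ 0.0036  0.0009 -0.0187]
rim tool [0.0303 0.0015 0.0303]
rim tool [-0.003  -0.0318  0.0302]
rim tool [-0.0031  0.0348  0.0303]
rim tool [0.0309 0.0015 0.0273]
rim tool [-0.0018 -0.0312  0.0273]
rim tool [-0.0019  0.0342  0.0273]
```

Emit:
carry_out(targets=[255,2,15,0,0,255,2,25,0,0,255,2,25,0,0,255,2,25,0,0,255,2,25,0,0,255,2,25,0,0,255,2,25,0,0,255,2,25,0,0,255,2,15,0,0,255,0,5,0,0,255,0,0,0,0,255,0,0,0,0])

```text
t: 6.05
eef_pos: [0.4473, -0.0417, 0.1578]
tool_rot: [0.0, 0.991, 0.132, -0.001]
contact_force: [0.1, -0.9, -0.2]
gripper_width: 0.167
grasp_force: 23.3
```

Run:
```python
from h import *
wsnap('w4')
```

```text
tcp [ 0.4473 -0.0417  0.1578] w 0.16699123100141813 yaw 15.17
```

View pics/w4.png

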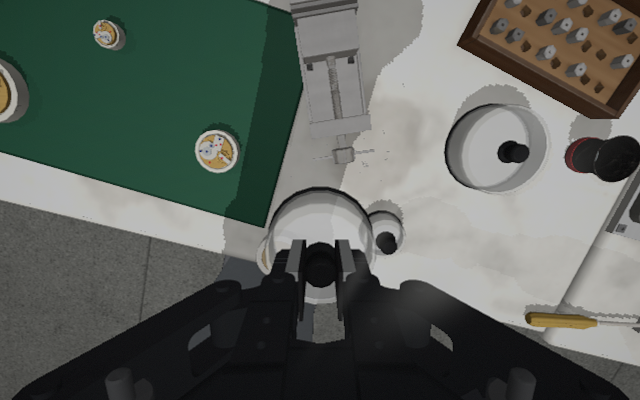

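```bash
cat >> h.py <<'E'
def mov(c,P,uv,z=.013):
    h=cv2.cvtColor(c['frame'],cv2.COLOR_RGB2HSV)
    ng=~((h[...,0]>60)&(h[...,0]<95)&(h[...,1]>90)); ng=cv2.morphologyEx(ng.astype(np.uint8),cv2.MORPH_OPEN,np.ones((3,3)))
    ce,s=blob(ng,np.array(uv,float),0); return ce.round(1),s,ray(c,ce,z,P).round(4)
E
python3 - <<'E'
from h import *
c,P=wsnap('w4b')
print(mov(c,P,(216,150))); print(mov(c,P,(108,35)))
E
```

```text
tcp [ 0.4474 -0.0419  0.158 ] w 0.16422976318039537 yaw 15.14
(array([216.9, 150.9]), array([ 194,  129,   47,   45, 1604], dtype=int32), array([0.4601, 0.0618, 0.013 ]))
(array([108.7,  35. ]), array([ 93,  20,  33,  31, 797], dtype=int32), array([0.5328, 0.1679, 0.013 ]))
```

Emit:
carry_out(targets=[255,2,15,0,0,255,2,20,0,0,255,3,20,0,0,255,3,20,0,0,255,2.5,20,0,0,255,0,9.5,0,0,255,0,0,-20,0,255,0,0,-25,0,255,0,0,-20,0,255,0,0,-15,0,255,0,0,0,0,255,0,0,0,0])

```text
t: 7.35
eef_pos: [0.4603, 0.063, 0.0784]
tool_rot: [0.0, 0.991, 0.132, -0.0]
contact_force: [0.1, 0.2, 0.8]
gripper_width: 0.164
grasp_force: 23.3
```

Run:
```python
from h import *
wsnap('w5'); snap('top','t5')
s=snap('scene','s5')
im=cv2.imread('pics/s5.png')[160:260,220:360]; t=cv2.imread('pics/w5.png')[150:350,170:470]
cv2.imwrite('pics/c5.png',np.vstack([cv2.resize(im,(450,321)),cv2.resize(t,(450,279))]))
```

```text
tcp [0.4603 0.063  0.0784] w 0.16398445706053932 yaw 15.18
```

View pics/c5.png

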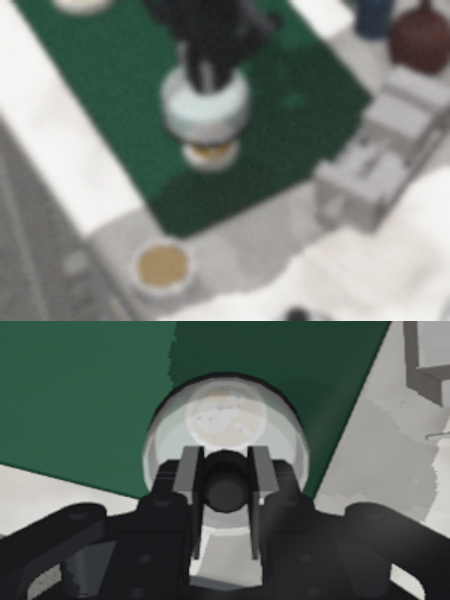

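Run:
```python
from h import *
c,P=wsnap('w5b'); o,T=wpose(); I=np.linalg.inv(T)
f=lambda uv,z:(I@np.append(ray(c,uv,z,P),1))[:2].round(4)
print('mov in tool',f((321.3,214),.019)); print('rim',f((320.7,187),.047),f((265.5,235),.047),f((376,235),.047))
```

```text
tcp [0.4611 0.0635 0.0792] w 0.16772764043510285 yaw 15.2
mov in tool [0.0039 0.0011]
rim [0.0293 0.0006] [-0.0009 -0.0333] [-0.0009  0.0346]
```

Emit:
carry_out(targets=[255,3,1,0,0,255,0,0,-8,0,255,0,0,-8,0,255,0,0,-6,0,255,0,0,-5,0,255,0,0,-5,0,255,0,0,-3,0,255,0,0,-2,0,255,0,0,0,0,255,0,0,0,0])

```text
t: 8.55
eef_pos: [0.4634, 0.0647, 0.0414]
tool_rot: [0.0, 0.991, 0.132, 0.0]
contact_force: [-0.3, 0.6, -1.2]
gripper_width: 0.169
grasp_force: 23.3
```

Run:
```python
from h import *
wsnap('w6')
s=snap('scene','s6')
im=cv2.imread('pics/s6.png')[160:260,220:360]; t=cv2.imread('pics/w6.png')[150:350,170:470]
cv2.imwrite('pics/c6.png',np.vstack([cv2.resize(im,(420,300)),cv2.resize(t,(450,300))[:,:420]]))
print(bot.get_obs()['contact_force'])
```

```text
tcp [0.4634 0.0647 0.0414] w 0.16864364735981546 yaw 15.23
[-0.29254751  0.49923089 -0.73858668]
```

View pics/c6.png

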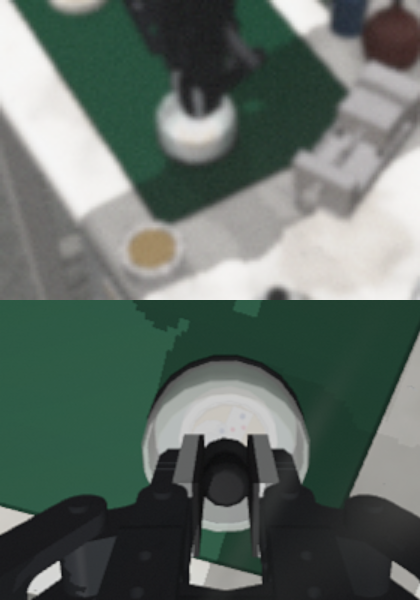

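Emit:
carry_out(targets=[255,0,0,-1.5,0,255,0,0,-1.5,0,255,0,0,-1,0,255,0,0,0,0,255,0,0,0,0])

```text
t: 9.15
eef_pos: [0.4633, 0.0647, 0.0373]
tool_rot: [0.0, 0.991, 0.133, -0.0]
contact_force: [-0.7, 0.0, -0.6]
gripper_width: 0.167
grasp_force: 23.3
```

Emit:
carry_out(targets=[255,0,0,-0.7,0,255,0,0,0,0,255,0,0,0,0])

```text
t: 9.45
eef_pos: [0.4634, 0.0647, 0.0371]
tool_rot: [0.0, 0.991, 0.132, 0.0]
contact_force: [-2.5, -0.6, 8.0]
gripper_width: 0.17
grasp_force: 24.8
```

Emit:
carry_out(targets=[255,0,0,-0.7,0,255,0,0,0,0,255,0,0,0,0])

```text
t: 9.75
eef_pos: [0.4634, 0.0647, 0.037]
tool_rot: [0.0, 0.991, 0.132, 0.0]
contact_force: [-4.7, -0.1, 17.0]
gripper_width: 0.161
grasp_force: 26.6
```

Emit:
carry_out(targets=[255,0,0,-0.7,0,255,0,0,0,0,255,0,0,0,0])

```text
t: 10.05
eef_pos: [0.4634, 0.0647, 0.0369]
tool_rot: [0.001, 0.991, 0.132, 0.0]
contact_force: [-7.8, -1.8, 26.3]
gripper_width: 0.166
grasp_force: 28.5
```

Emit:
carry_out(targets=[255,0,0,1.8,0,255,0,0,0,0,200,0,0,0,0,170,0,0,0,0,140,0,0,0,0,120,0,0,0,0,120,0,0,10,0,120,0,0,20,0,120,0,0,40,0,120,0,0,40,0,120,-4,-20,0,0,120,-6,-30,0,0,120,-6,-30,0,0,120,-7,-30,0,0,120,-7,-30,0,0,120,-6,-30,0,0,120,-5,-12,0,0,120,0,0,-20,0,120,0,0,0,0,120,0,0,0,0])

```text
t: 12.05
eef_pos: [0.4222, -0.1169, 0.1274]
tool_rot: [-0.0, 0.991, 0.133, -0.0]
contact_force: [1.1, 0.6, 0.8]
gripper_width: 0.533
grasp_force: 0.0
```

Run:
```python
from h import *
c,P=wsnap('w7'); o,T=wpose(); I=np.linalg.inv(T)
print(I@T[:,3], [ (np.linalg.inv(P)@np.append(p,1))[:3] for p in [np.array([.4223,-.118,.040])]])
q=(np.linalg.inv(P)@np.array([.4223,-.118,.040,1]))[:3]; f=200/np.tan(np.radians(c['fov_y'])/2)
uv=(c['cx']+f*q[0]/-q[2], c['cy']-f*q[1]/-q[2]); print(uv); print(knob(c,P,uv,.040,25))
```

```text
tcp [ 0.4222 -0.1169  0.1274] w 0.5326391725189665 yaw 15.26
[-5.55111512e-17  0.00000000e+00  2.77555756e-17  1.00000000e+00] [array([ 0.0009862 , -0.00385894, -0.23951129])]
(np.float64(321.32046617662957), np.float64(208.6418771140749))
(array([316.5, 206.9]), array([306, 195,  22,  25, 431], dtype=int32), array([ 0.4227, -0.114 ,  0.04  ]))
```

View pics/w7.png

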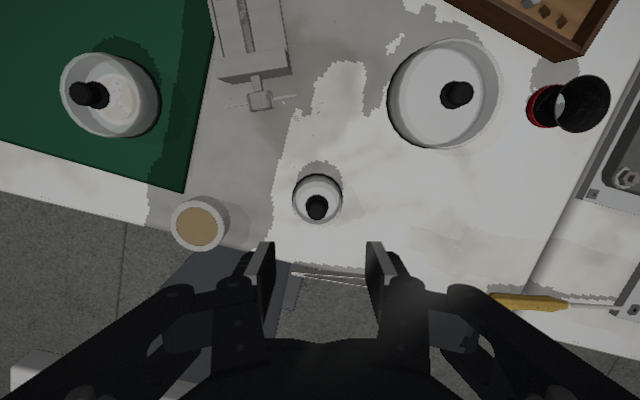

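Emit:
carry_out(targets=[120,0.5,2.5,-25,0,120,0,0,-30,0,120,0,0,-25,0,120,0,0,-12,0,120,0,0,-6.5,0,120,0,0,0,0,160,0,0,0,0,180,0,0,0,0,200,0,0,0,0,220,0,0,0,0,255,0,0,0,0,255,0,0,0,0,255,0,0,0,0,255,0,0,0,0])

```text
t: 13.5
eef_pos: [0.4233, -0.1148, 0.0292]
tool_rot: [0.0, 0.991, 0.132, 0.001]
contact_force: [-1.5, 0.5, 6.5]
gripper_width: 0.168
grasp_force: 22.9
```

Emit:
carry_out(targets=[255,0,0,6,0,255,0,0,25,0,255,0,0,35,0,255,0,0,35,0,255,0,0,35,0,255,3,15,0,0,255,5,30,0,0,255,5,30,0,0,255,5,30,0,0,255,5,30,0,0,255,5,30,0,0,255,5,30,0,0,255,5,30,0,0,255,5,28,0,0,255,0,12,0,0,255,0,0,0,0,255,0,0,0,0])

```text
t: 15.2
eef_pos: [0.4654, 0.1488, 0.1644]
tool_rot: [0.001, 0.991, 0.132, -0.0]
contact_force: [0.5, -0.3, 0.1]
gripper_width: 0.165
grasp_force: 23.3
```

```bash
cat >> h.py <<'E'
def proj(c,P,p):
    q=(np.linalg.inv(P)@np.append(p,1))[:3]; f=200/np.tan(np.radians(c['fov_y'])/2)
    return (c['cx']+f*q[0]/-q[2], c['cy']-f*q[1]/-q[2])
E
python3 - <<'E'
from h import *
c,P=wsnap('w8'); uv=proj(c,P,np.array([.533,.169,.013])); print(uv,mov(c,P,uv))
E
```

```text
tcp [0.4654 0.1488 0.1644] w 0.16486166051596982 yaw 15.19
(np.float64(317.9223297030983), np.float64(116.38417428298949)) (array([316.1, 116. ]), array([304, 104,  25,  25, 483], dtype=int32), array([0.5328, 0.1707, 0.013 ]))
```

Emit:
carry_out(targets=[255,10,4,0,0,255,25,8,0,0,255,23,7,0,0,255,10,3,0,0,255,0,0,0,0,255,0,0,-20,0,255,0,0,-30,0,255,0,0,-30,0,255,0,0,-15,0,255,0,0,0,0,255,0,0,0,0])

```text
t: 16.35
eef_pos: [0.5339, 0.1723, 0.0702]
tool_rot: [-0.0, 0.991, 0.133, 0.0]
contact_force: [0.8, -0.4, 0.1]
gripper_width: 0.169
grasp_force: 23.3
```

Run:
```python
from h import *
c,P=wsnap('w9'); snap('scene','s9')
im=cv2.imread('pics/s9.png')[110:210,220:360]; t=cv2.imread('pics/w9.png')[150:300,220:420]
cv2.imwrite('pics/c9.png',np.hstack([cv2.resize(im,(280,200)),cv2.resize(np.vstack([t]),(267,200))]) if 0 else np.vstack([cv2.resize(im,(400,286)),cv2.resize(t,(400,300),interpolation=cv2.INTER_CUBIC)]))
print(proj(c,P,np.array([.5328,.1707,.018])))
```

```text
tcp [0.5339 0.1723 0.0702] w 0.16922623348079271 yaw 15.23
(np.float64(321.67144042026774), np.float64(225.14773666893515))
```

View pics/c9.png

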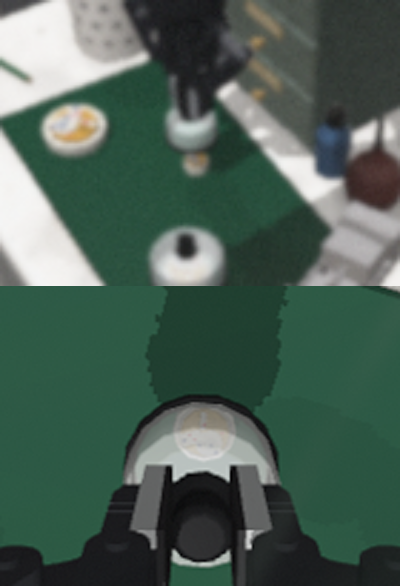

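Run:
```python
from h import *
c,P=wsnap('w9b'); o,T=wpose(); I=np.linalg.inv(T)
f=lambda uv,z:(I@np.append(ray(c,uv,z,P),1))[:2].round(4)
print('mov in tool',f((322.7,222),.018)); 
for z in(.041,.045): print('rim',f((321,205),z),f((283,237),z),f((359,237),z))
```

```text
tcp [0.5347 0.1726 0.071 ] w 0.1655595059258992 yaw 15.22
mov in tool [0.0004 0.0019]
rim [0.0189 0.0007] [-0.0014 -0.0224] [-0.0013  0.0238]
rim [0.02   0.0007] [ 0.0002 -0.0219] [0.0002 0.0233]
```

Emit:
carry_out(targets=[255,3,0,0,0,255,0,0,0,0,255,0,0,-8,0,255,0,0,-8,0,255,0,0,-6,0,255,0,0,-5,0,255,0,0,-4,0,255,0,0,-3,0,255,0,0,-2,0,255,0,0,-1.5,0,255,0,0,0,0,255,0,0,0,0])

```text
t: 17.7
eef_pos: [0.5368, 0.1722, 0.0323]
tool_rot: [0.0, 0.991, 0.133, 0.0]
contact_force: [-1.9, -0.7, 3.0]
gripper_width: 0.167
grasp_force: 24.0
```

Emit:
carry_out(targets=[255,0,0,-0.7,0,255,0,0,0,0,255,0,0,0,0])

```text
t: 18.0
eef_pos: [0.5369, 0.1722, 0.0323]
tool_rot: [0.0, 0.991, 0.132, 0.0]
contact_force: [-4.3, -2.6, 10.5]
gripper_width: 0.161
grasp_force: 25.2
```

Emit:
carry_out(targets=[255,0,0,-0.7,0,255,0,0,0,0,255,0,0,0,0])

```text
t: 18.3
eef_pos: [0.5369, 0.1723, 0.0322]
tool_rot: [0.0, 0.991, 0.132, 0.0]
contact_force: [-5.8, -2.1, 16.4]
gripper_width: 0.169
grasp_force: 26.3
```

Emit:
carry_out(targets=[255,0,0,1.2,0,255,0,0,0,0,200,0,0,0,0,170,0,0,0,0,140,0,0,0,0,120,0,0,0,0,120,0,0,10,0,120,0,0,20,0,120,0,0,40,0,120,0,0,40,0,120,-15,-5,30,0,120,-25,-15,0,0,120,-25,-20,0,0,120,0,0,0,0,120,0,0,0,0])

```text
t: 19.8
eef_pos: [0.4719, 0.1319, 0.1726]
tool_rot: [0.0, 0.991, 0.132, 0.001]
contact_force: [-0.8, 0.3, 1.4]
gripper_width: 0.53
grasp_force: 0.0
```

Run:
```python
from h import *
wsnap('w10')
```

```text
tcp [0.4719 0.1319 0.1726] w 0.5302868161432969 yaw 15.19
```

View pics/w10.png

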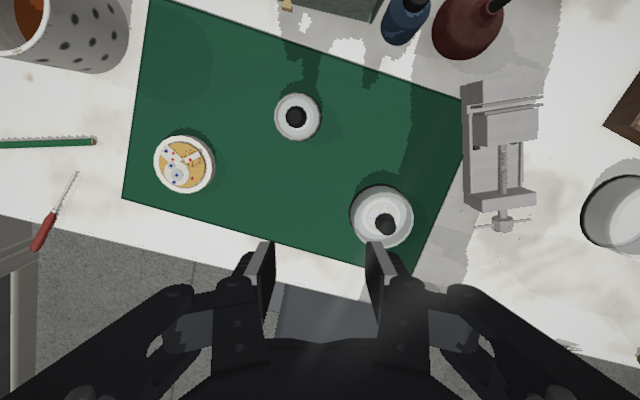

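Emit:
carry_out(targets=[120,2,-15,0,0,120,4,-30,0,0,120,5,-32,0,0,120,6,-32,0,0,120,6,-32,0,0,120,6,-32,0,0,120,6,-32,0,0,120,6,-32,0,0,120,6,-32,0,0,120,5,-30,0,0,120,4,-20,0,0,120,0,0,-25,0,120,0,0,-20,0,120,0,0,0,0,120,0,0,0,0])

```text
t: 21.35
eef_pos: [0.5286, -0.1863, 0.1269]
tool_rot: [-0.0, 0.991, 0.133, -0.0]
contact_force: [-0.5, 0.6, -0.1]
gripper_width: 0.531
grasp_force: 0.0
```

Run:
```python
from h import *
c,P=wsnap('w11'); uv=proj(c,P,np.array([.528,-.187,.05])); print(uv,knob(c,P,uv,.05,28))
```

```text
tcp [ 0.5286 -0.1863  0.1269] w 0.5314200499253282 yaw 15.28
(np.float64(320.60581597796426), np.float64(213.33431954386168)) (array([321.8, 208.3]), array([310, 196,  24,  26, 473], dtype=int32), array([ 0.5321, -0.1868,  0.05  ]))
```

Emit:
carry_out(targets=[120,2.5,-0.5,-25,0,120,0,0,-30,0,120,0,0,-20,0,120,0,0,-8,0,120,0,0,-5,0,120,0,0,0,0,160,0,0,0,0,180,0,0,0,0,200,0,0,0,0,220,0,0,0,0,255,0,0,0,0,255,0,0,0,0,255,0,0,0,0,255,0,0,0,0])

```text
t: 22.8
eef_pos: [0.5307, -0.1874, 0.0395]
tool_rot: [0.0, 0.991, 0.132, 0.0]
contact_force: [-1.4, -0.7, 6.5]
gripper_width: 0.164
grasp_force: 23.7
```

Emit:
carry_out(targets=[255,0,0,6,0,255,0,0,24,0,255,0,0,40,0,255,0,0,40,0,255,0,0,40,0,255,-8,22,0,0,255,-10,30,0,0,255,-10,32,0,0,255,-10,32,0,0,255,-10,32,0,0,255,-10,32,0,0,255,-10,32,0,0,255,-10,32,0,0,255,-10,32,0,0,255,-10,32,0,0,255,-10,32,0,0,255,-10,32,0,0,255,-10,32,0,0,255,-8,30,0,0,255,-3,13,0,0])

```text
t: 24.8
eef_pos: [0.3899, 0.2627, 0.1893]
tool_rot: [-0.001, 0.991, 0.134, 0.0]
contact_force: [0.3, -0.4, -1.4]
gripper_width: 0.162
grasp_force: 23.8
```

Emit:
carry_out(targets=[255,0,20,0,0,255,0,0,0,0,255,0,0,0,0])

```text
t: 25.1
eef_pos: [0.391, 0.2794, 0.1887]
tool_rot: [0.0, 0.991, 0.133, -0.0]
contact_force: [-0.3, -0.6, -0.6]
gripper_width: 0.167
grasp_force: 23.9
```

Run:
```python
from h import *
c,P=wsnap('w12'); uv=proj(c,P,np.array([.46,.268,.013])); print(uv,mov(c,P,uv))
```

```text
tcp [0.391  0.2794 0.1887] w 0.1669191903919763 yaw 15.27
(np.float64(348.7179886103765), np.float64(123.84232871816354)) (array([346.7, 122.7]), array([ 318,   93,   58,   60, 2754], dtype=int32), array([0.4605, 0.2703, 0.013 ]))
```

Emit:
carry_out(targets=[255,12,-2,0,0,255,25,-2,0,0,255,25,-2,0,0,255,10,-1,0,0,255,0,0,0,0,255,0,0,-25,0,255,0,0,-35,0,255,0,0,-27,0,255,0,0,-15,0,255,0,0,0,0,255,0,0,0,0])

```text
t: 26.25
eef_pos: [0.4634, 0.2732, 0.0876]
tool_rot: [-0.0, 0.991, 0.133, 0.0]
contact_force: [-0.3, 0.6, -0.1]
gripper_width: 0.168
grasp_force: 23.9
```

Run:
```python
from h import *
c,P=wsnap('w13')
t=cv2.imread('pics/w13.png')[130:330,200:440]
cv2.imwrite('pics/c13.png',cv2.resize(t,(720,600),interpolation=cv2.INTER_CUBIC))
print(proj(c,P,np.array([.4605,.2703,.019])))
```

```text
tcp [0.4634 0.2732 0.0876] w 0.16753828848742022 yaw 15.26
(np.float64(322.7668305725297), np.float64(220.32114173823092))
```

View pics/c13.png

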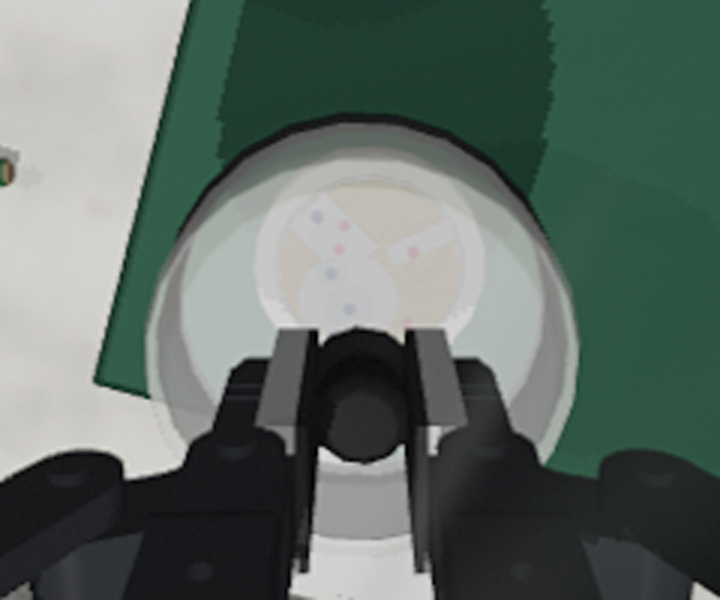

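Run:
```python
from h import *
c,P=wsnap('w13b'); o,T=wpose(); I=np.linalg.inv(T)
f=lambda uv,z:(I@np.append(ray(c,uv,z,P),1))[:2].round(4)
print('mov',f((323.3,182.7),.019)-[.029,0]); 
for z in(.049,.053): print('rim',f((320.7,167.7),z)-[.0415,0],f((248.7,245),z),f((392.7,245),z),f((320.7,328),z)+[.0415,0])
```

```text
tcp [0.4639 0.2734 0.0881] w 0.16377103874994553 yaw 15.24
mov [-0.0049  0.0024]
rim [-0.0021  0.0005] [-0.0107 -0.0459] [-0.0107  0.047 ] [-0.0317  0.0006]
rim [-0.0015  0.0005] [-0.009  -0.0449] [-0.009  0.046] [-0.0286  0.0006]
```

Emit:
carry_out(targets=[255,-2,-2.5,0,0,255,0,0,0,0,255,0,0,-8,0,255,0,0,-10,0,255,0,0,-8,0,255,0,0,-6,0,255,0,0,-5,0,255,0,0,-4,0,255,0,0,-2,0,255,0,0,-1.5,0,255,0,0,0,0,255,0,0,0,0])

```text
t: 27.55
eef_pos: [0.4614, 0.2703, 0.0426]
tool_rot: [-0.0, 0.991, 0.133, 0.0]
contact_force: [-0.3, 0.3, 2.5]
gripper_width: 0.163
grasp_force: 24.2
```

Emit:
carry_out(targets=[255,0,0,-0.7,0,255,0,0,0,0,255,0,0,0,0])

```text
t: 27.85
eef_pos: [0.4614, 0.2704, 0.0425]
tool_rot: [0.0, 0.991, 0.133, 0.0]
contact_force: [-2.4, -2.2, 9.1]
gripper_width: 0.167
grasp_force: 25.4
```

Emit:
carry_out(targets=[255,0,0,-0.7,0,255,0,0,0,0,255,0,0,0,0])

```text
t: 28.15
eef_pos: [0.4615, 0.2704, 0.0424]
tool_rot: [0.0, 0.991, 0.133, 0.001]
contact_force: [-4.7, -3.5, 15.6]
gripper_width: 0.165
grasp_force: 26.5
```

Emit:
carry_out(targets=[255,0,0,1.2,0,255,0,0,0,0,200,0,0,0,0,170,0,0,0,0,140,0,0,0,0,120,0,0,0,0,120,0,0,10,0,120,0,0,20,0,120,0,0,40,0,120,0,0,40,0,120,0,-25,30,0,120,-5,-35,20,0,120,-5,-35,0,0,120,0,0,0,0,120,0,0,0,0])

```text
t: 29.65
eef_pos: [0.4514, 0.1746, 0.2028]
tool_rot: [0.0, 0.991, 0.132, 0.001]
contact_force: [0.3, 0.2, -0.3]
gripper_width: 0.527
grasp_force: 0.0
```

Run:
```python
from h import *
wsnap('w14'); snap('top','t14'); snap('scene','s14')
a=cv2.imread('pics/w14.png')[:300]; s=cv2.imread('pics/s14.png')[110:250,200:360]; 
cv2.imwrite('pics/c14.png',np.vstack([a,np.hstack([cv2.resize(s,(320,280)),cv2.resize(cv2.imread('pics/t14.png')[140:280,165:325],(320,280))])]))
```

```text
tcp [0.4514 0.1746 0.2028] w 0.5268921858725094 yaw 15.13
```

View pics/c14.png

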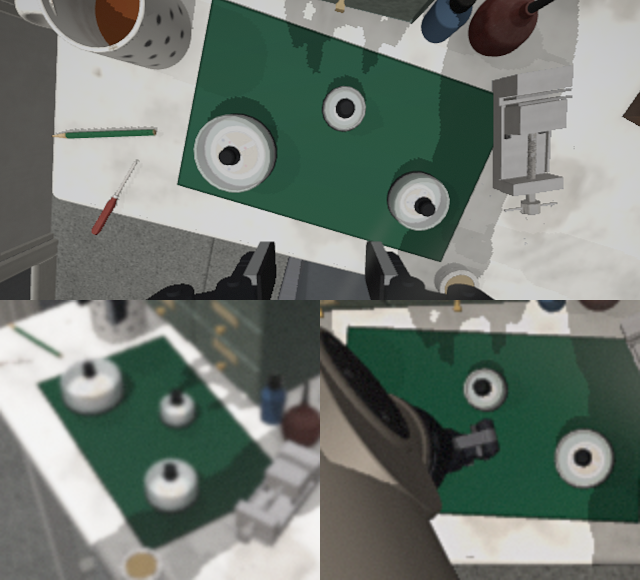

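All three covers stand flat on the mat around their movements. The tin, at about (460,280) in the wrist view, and the blue bottle, at about (445,20), have not moved.

```bash
python3 -c "
from station import bot; print(bot.hand_in())"
```

```text
the job is handed in; nothing more can be done
None
```

The small, medium and large covers each stand rim-down on the mat around the movement of their own size; the arm went nowhere near the tin, loupe or bottle. I handed the job in at about 30 s of the 99 s allowed, and the hand-in call gave no verdict.

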